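Fetch the low tin from behind the pantry stock

TASK

The low tin stands hemmed in behind the jar, the can and the carton on the stock board. First clear those three into the steel side tray, then take the tin to the middle of the round wooden board, and then put the jar, the can and the carton back, each on the cork pad it came from. Everything stays upright, and leave the mug and the food box alone.

Things in the scene. Friction and masses are not known exactly. Their poses are not given: they have to be found in the camera images.
- jar: amber glass preserve jar with a brass lid, standing: straight body 60 mm in diameter up to 94 mm, then a shoulder and a lid 54 mm in diameter up to 115 mm; about 0.35 kg. Origin at the centre of its underside, z up its axis.
- can: tall steel food can with a plain paper band, standing: 62 mm in diameter, 105 mm tall, about 0.4 kg. Origin at the centre of its underside, z up its axis.
- carton: closed upright cardboard carton, rigid: 46 mm along its own x, 56 mm along its own y, 130 mm tall, about 0.3 kg. Origin at the centre of its underside, z up.
- tin: low round aluminium tin, 60 mm in diameter and 38 mm tall, about 0.16 kg, standing directly on the dark wood of the stock board, near the wire rail. Origin at the centre of its underside, z up its axis.
- stock_board: fixed dark wood board, 210 mm along x, 250 along y, 16 thick; origin at the centre of its underside. Three fixed cork pads, 76 mm wide, top at z = 19, at (x, y) = (-61, 0), (31, 72), (31, -72) mm: jar, can and carton stand on them, in changing order, within a few mm of centre. Tin near (13, 0), z = 16. Wire rail along y at x = 97, y -110 to 110, top at z = 55.
- tray: fixed shallow steel tray, the side area: 320 mm along its x, 130 mm along its y, rim 20 mm high, walls and floor 5 mm thick. Origin at the centre of its underside (the floor's top is 5 mm above it). It lies to the left or the right of the stock board. There is room for the jar, the can and the carton in a row along x, 100 mm apart.
- round_board: fixed round board of light wood, 124 mm in diameter, 14 mm thick, on the other side of the stock board from the tray. Origin at the centre of its underside.
- mug: white mug beyond the stock board, 80 mm in diameter, 90 mm tall, loose; a bystander to leave alone. Origin at the centre of its underside.
- food_box: white plastic food box with a red lid beyond the stock board, about 90 mm (its x) by 126 mm (its y), 62 mm tall, loose; a bystander to leave alone. Origin at the centre of its underside.
Mind the look-alikes: they are no part of the job. What is meant by the jar is not pink or turquoise, and is the larger of those in its own colour.

How it is judged:
On the way, in this order (a step that is already met when the one before it is completed fails the run):
1. the jar, the can and the carton all stand upright on the floor of the side tray while the tin is still within 25 mm of its starting place (x of jar in the frame of tray between -0.145 and 0.145 m and y of jar in the frame of tray between -0.05 and 0.05 m and z of each of jar, can, carton in the frame of tray below 0.012 m and linear speed of each of jar, can, carton below 0.02 m/s and angle between each of jar, can, carton's own z axis and vertical below 0.1 rad and x of can in the frame of tray between -0.145 and 0.145 m and y of can in the frame of tray between -0.05 and 0.05 m and x of carton in the frame of tray between -0.145 and 0.145 m and y of carton in the frame of tray between -0.05 and 0.05 m and distance of tin from where it was at the start of the episode below 0.025 m), for 0.2 s.
2. the tin stands on the round board, within 15 mm of its middle, while the jar, the can and the carton still stand in the side tray (horizontal distance between tin and round_board below 0.015 m and z of tin in the frame of round_board between 0.01 and 0.018 m and linear speed of each of tin, jar, can, carton below 0.02 m/s and angle between each of tin, jar, can, carton's own z axis and vertical below 0.1 rad and x of jar in the frame of tray between -0.145 and 0.145 m and y of jar in the frame of tray between -0.05 and 0.05 m and z of each of jar, can, carton in the frame of tray below 0.012 m and x of can in the frame of tray between -0.145 and 0.145 m and y of can in the frame of tray between -0.05 and 0.05 m and x of carton in the frame of tray between -0.145 and 0.145 m and y of carton in the frame of tray between -0.05 and 0.05 m), for 0.2 s.
At the end, for the whole second after the job is handed in: The jar, the can and the carton each stand upright within 15 mm of where they stood at the start (on their own cork pads), the tin stands upright on the round board within 15 mm of its middle, all at rest (slower than 0.02 m/s, tilted less than 0.1 rad) (distance of each of jar, can, carton from where it was at the start of the episode below 0.015 m and linear speed of each of jar, can, carton, tin below 0.02 m/s and angle between each of jar, can, carton, tin's own z axis and vertical below 0.1 rad and horizontal distance between tin and round_board below 0.015 m and z of tin in the frame of round_board between 0.01 and 0.018 m); the robot touches nothing.
It fails at once if the jar, the can, the carton or the tin is tipped by more than 0.5 rad (angle between any of jar, can, carton, tin's own z axis and vertical above 0.5 rad).
It fails at once if the mug is moved by more than 20 mm (distance of mug from where it was at the start of the episode above 0.02 m).
It fails at once if the food box is moved by more than 20 mm (distance of food_box from where it was at the start of the episode above 0.02 m).
It also fails if it takes over 136 s, if anything falls off the work surface, if the arm or the gripper's body presses on something with over 40 N, if the wrist force passes 120 N, or if a joint passes its speed limit or range.

ROBOT

A 7-joint arm with a two-finger parallel gripper is mounted at the origin on the work surface. World frame = base frame: x ahead of the robot, y to its left, z up, the work surface at z = 0. Lengths are in m, angles in rad, forces in N, time in s.
With the tool pointing down it reaches from about 0.35 to 0.9 m from the base axis. Payload 7.2 kg.
Tool frame: the origin (TCP) lies where the fingers leave the gripper's body, on its centre line; the fingertips stand 80 mm ahead of it and the grasp point (between the pads) lies 61 mm ahead of it (ctrl.tip_extent is the distance from the TCP to the fingertips, in m); z points along the fingers, y is the line along which they close (so a half turn about z gives the same grasp; the last joint's range is limited). The gripper opens to 88 mm and grips with 3 to 60 N. Pads are 20 mm wide; open, the fingers measure 115 mm over their backs; the gripper's body (75 mm by 178 mm) begins 61 mm behind the grasp point.
Start: joints at [-1.191, 0.411, -0.013, 1.596, 0.006, 1.134, -0.082], TCP at [0.271, 0.563, 0.303] pointing down, gripper open.
Joint ranges: [-2.95, 2.95], [-0.29, 1.99], [-1.47, 1.44], [0.14, 2.54], [-1.03, 4.17], [0.13, 1.85], [-2.86, 2.86]. Speed limits (rad/s): [2.39, 2.39, 3.01, 3.01, 3.14, 3.14, 3.14].

INTERFACE

Orientations are given as [roll, pitch, yaw] about the fixed x, y, z axes, in that order (R = Rz(yaw) Ry(pitch) Rx(roll)).
In Python, from rig import status, eyes, ticket, ctrl gives the robot as it stands.
- The arm moves only by the shell command python3 -m jog 'ROWS' [FORCE]. ROWS is JSON, a list that holds one entry, the list of rows, each a list of 7 numbers: the shift along the world's x, y, z in mm, then the turn, a rotation vector about the world's x, y, z in degrees, then the finger opening in mm, from 0 to 87.8. A call has 1 to 10 rows; each row is the pose to reach, as a shift and turn from the pose commanded when the call began; what a row does not reach only later rows make up. A row lasts 1/10 s, in which the tool goes at most 50 mm and 8.59 degrees, less where a joint would pass 70% of its speed; a pose out of reach is approached as far as the arm can. A call with a gripper value outside its range is refused whole. The fingers move at their own pace and stop on an object; FORCE is the grip in N (left out, the last holds). Time passes only in rows, so rows that repeat a pose let the fingers close. It gives the time, the measured TCP pose, the force and the opening at its end, in the units of the state.
- status.sense(): the state, without advancing time (a new reading comes with each control period).
- eyes.get_image(name): name is "side" or "top" or "wrist"; returns the picture (384x512x3 uint8, red, green, blue); there is no depth.
- eyes.camera_model(name): a dict with "K" (3x3 intrinsics, pixels), "view" (4x4, takes a point from world to camera coordinates); the wrist camera has in their place "mount" (4x4, takes a point from camera to tool coordinates, whose origin is the TCP and whose axes are the flange's). Camera axes: x right, y up, looking along -z (the intrinsics and any distortion apply to the point x, -y, -z); pixel columns grow to the right and rows downward; lengths in m; the calibration is good to about 2 mm. A picture is of the moment at which its call begins: read the wrist's pose just before it. camera_model takes no time and is no camera call.
- ticket.close_job(): hands the job in, once; it reports no verdict.
The state is a dict: "t": time; "joints": joint angles; "dq": joint speeds; "effort": joint torques, N m; "position": TCP position; "tool_rot": TCP orientation; "contact_force": force on the tool from outside, world axes, zero at the start; "torque": the same for the moment, N m; "opening": finger opening in m.
Only numpy, scipy, OpenCV 4.12 (cv2) and the standard library are available. Lean on these libraries where they do the work, as an engineer would, in place of code of your own. Each camera call takes 0.05 s, during which the arm holds its last target. There are 200 camera calls.

## Working session

There is one attempt and no reset: what is moved stays moved. The work goes in short steps, Python scripts to look and compute and a shell command to move; the robot and the scene stay as the last step left them, time stands still between calls to the robot, and variables do not carry over. Pictures are saved under pics/ and viewed, on a budget of 14 in all, crops included, one or two more only if the job needs it, and the job is handed in when it is done.

```bash
mkdir -p pics; python3 - <<'E'
from rig import status,eyes,ctrl
import cv2,json
print(status.sense()); print(ctrl.tip_extent)
for n in("top","side"):
    cv2.imwrite(f"pics/{n}0.png",cv2.resize(eyes.get_image(n)[:,:,::-1],(800,600),interpolation=cv2.INTER_CUBIC))
for n in("top","side","wrist"): print(n,eyes.camera_model(n))
E
```

```text
{'t': 0.0, 'joints': array([-1.19119789,  0.41189114, -0.01272417,  1.59706344,  0.00561033,
        1.13427904, -0.08220368]), 'dq': array([ 1.09136741e-03,  4.83737890e-04, -3.79330299e-04, -2.03996717e-04,
        6.91720636e-05, -5.27900356e-04,  3.99648762e-04]), 'effort': array([ 9.21631072e-04, -5.87942648e+01,  6.42452482e-01, -2.91088146e+01,
       -5.36715053e-02,  1.83077808e-02,  1.38189193e-04]), 'position': array([0.2704739 , 0.56301714, 0.30180642]), 'tool_rot': array([-3.13999177e+00,  1.18359087e-04,  2.69383089e+00]), 'contact_force': array([0.67544958, 0.13725208, 0.52188296]), 'torque': array([-0.01349807, -0.04062011,  0.03598797]), 'opening': 0.08791592442860749}
0.08
top {'K': array([[421.32777842,   0.        , 257.5389563 ],
       [  0.        , 421.32777842, 191.41929491],
       [  0.        ,   0.        ,   1.        ]]), 'view': array([[-0.01063797, -0.99992822, -0.00551267,  0.02278581],
       [ 0.99296461, -0.01121376,  0.11787934, -0.54785866],
       [-0.1179327 , -0.00421989,  0.99301262, -0.80971821],
       [ 0.        ,  0.        ,  0.       
[... 256 characters left out ...]
     [ 0.40511106,  0.50936218,  0.7592333 , -0.27961371],
       [-0.4709226 , -0.59554096,  0.65081708, -0.78055725],
       [ 0.        ,  0.        ,  0.        ,  1.        ]])}
wrist {'K': array([[341.13300671,   0.        , 250.3280273 ],
       [  0.        , 341.13300671, 193.76911799],
       [  0.        ,   0.        ,   1.        ]]), 'mount': array([[-8.61750313e-05,  9.56922595e-01,  2.90343140e-01,
         7.98216245e-02],
       [ 9.99999617e-01,  3.35268542e-04, -8.08185256e-04,
         5.07397114e-04],
       [-8.70713654e-04,  2.90342960e-01, -9.56922258e-01,
        -8.20484150e-02],
       [ 0.00000000e+00,  0.00000000e+00,  0.00000000e+00,
         1.00000000e+00]])}
```

View pics/top0.png

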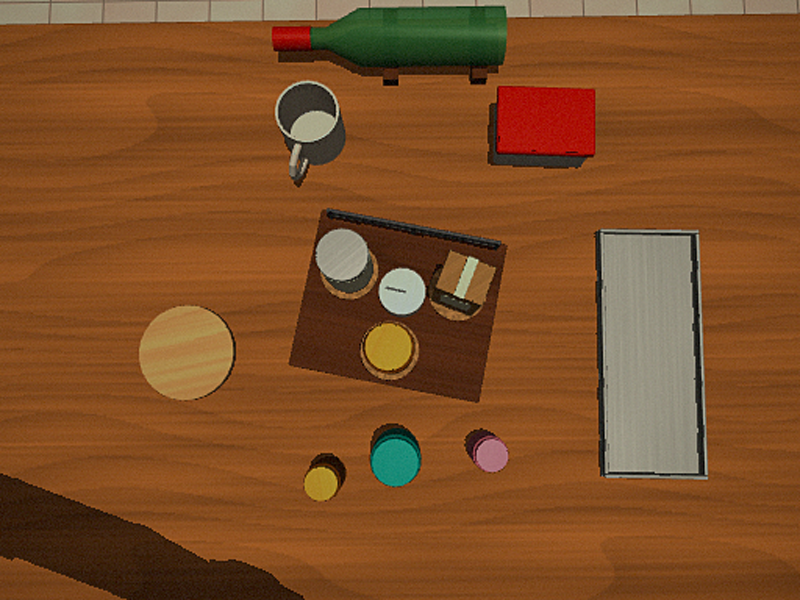

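View pics/side0.png

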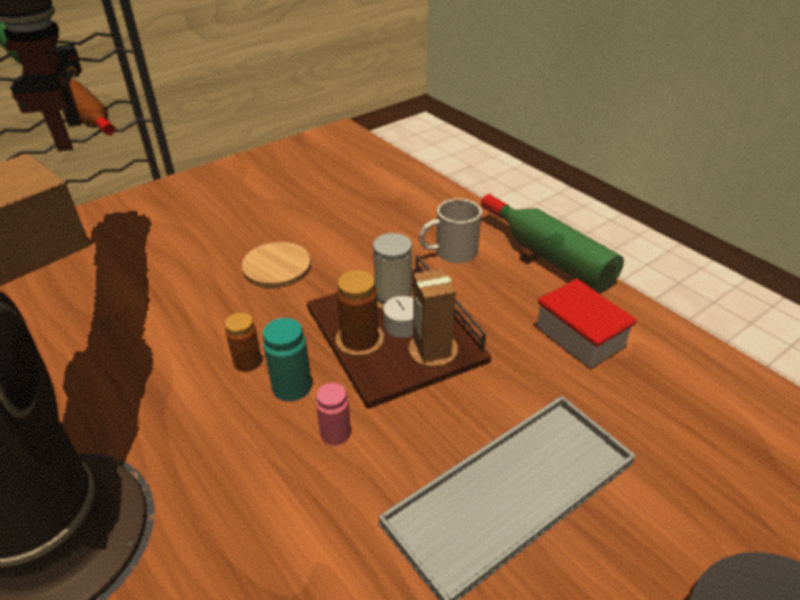

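Jar candidates in the top view:
- large amber with brass lid at (389,347), on a pad
- small amber at (321,482)
- turquoise at (395,458)
- pink at (490,453)

The jar is the one at (389,347). I'll check it in a close crop and compute positions.

```bash
cat > h.py <<'E'
import numpy as np,cv2
from rig import status,eyes
from scipy.spatial.transform import Rotation as Rn
def ray(name,pts,z,T=None):
    """pixels (orig 512x384) -> world points at height z"""
    m=eyes.camera_model(name); K=m["K"]
    if name=="wrist": C=T@m["mount"]
    else: C=np.linalg.inv(m["view"])
    p=np.atleast_2d(np.array(pts,float)); z=np.broadcast_to(z,len(p)); out=[]
    for (u,v),zz in zip(p,z):
        d=C[:3,:3]@np.array([(u-K[0,2])/K[0,0],-(v-K[1,2])/K[1,1],-1]); o=C[:3,3]
        out.append(o+d*(zz-o[2])/d[2])
    return np.array(out)
def proj(name,P,T=None):
    m=eyes.camera_model(name);K=m["K"]
    V=np.linalg.inv(T@m["mount"]) if name=="wrist" else m["view"]
    c=(V@np.c_[np.atleast_2d(P),np.ones(len(np.atleast_2d(P)))].T).T
    return np.c_[K[0,2]+K[0,0]*c[:,0]/-c[:,2],K[1,2]-K[1,1]*c[:,1]/-c[:,2]]
def tool():
    s=status.sense();T=np.eye(4);T[:3,:3]=Rn.from_euler("xyz",s["tool_rot"]).as_matrix();T[:3,3]=s["position"];return T
E
python3 - <<'E'
from h import *
s=.64
def t(l,p,z): print(l,np.round(1000*ray("top",np.array(p)*s,z)[:,:2],1).tolist())
t("board corners BL,BR,TR,TL",[[289,366],[478,402],[507,244],[322,209]],.016)
t("jar lid",[[389,346]],.115);t("can",[[342,254]],.105);t("carton 4 corners",[[453,249],[496,262],[482,308],[436,293]],.13)
t("tin",[[402,291]],.054);t("round",[[187,353]],.014)
t("tray corners TL TR BR BL",[[597,231],[698,230],[707,478],[603,476]],.02)
t("small amber",[[321,483]],.07);t("turq",[[395,459]],.1);t("pink",[[490,453]],.07)
im=cv2.imread("pics/top0.png")[195:415,275:520]
cv2.imwrite("pics/crop1.png",cv2.resize(im,(735,660)[:2],interpolation=cv2.INTER_CUBIC)[:600])
E
```

```text
board corners BL,BR,TR,TL [[464.8, 164.1], [416.3, -78.5], [621.5, -121.6], [671.6, 122.3]]
jar lid [[484.4, 32.3]]
can [[593.8, 87.1]]
carton 4 corners [[593.3, -41.9], [577.8, -90.5], [525.4, -73.3], [543.0, -21.7]]
tin [[555.7, 17.1]]
round [[483.0, 297.0]]
tray corners TL TR BR BL [[636.7, -239.5], [636.4, -371.8], [319.2, -362.9], [322.9, -232.8]]
small amber [[325.5, 115.3]]
turq [[356.1, 26.9]]
pink [[358.3, -85.5]]
```

View pics/crop1.png

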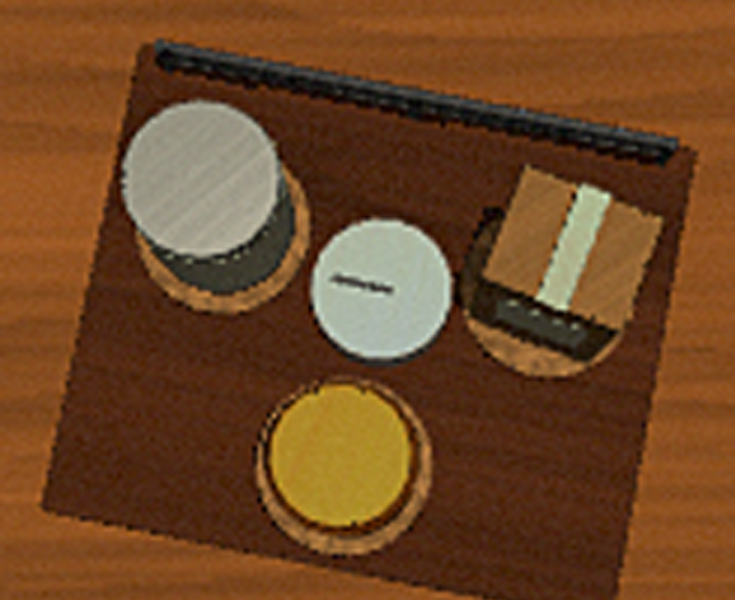

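The crop shows the big amber jar's brass lid at (340,457) on its pad, the can at (200,178), the carton at (575,245) and the tin at (382,290). The board pose fits centre (543.5, 21.6) with yaw −11.5°, and the pad predictions agree with the objects to within 6 mm. I'll go above the carton now.

```bash
python3 -m jog '[[[20,-43,0,0,0,1,87.8],[41,-88,0,0,0,2,87.8],[62,-133,0,0,0,4,87.8],[83,-178,0,0,0,7,87.8],[104,-223,0,0,0,8,87.8],[125,-268,0,0,0,8,87.8],[146,-313,0,0,0,8,87.8],[167,-358,0,0,0,8,87.8],[188,-403,0,0,0,8,87.8],[209,-448,0,0,0,8,87.8]]]' 30; python3 -m jog '[[[20,-43,0,0,0,0,87.8],[41,-88,0,0,0,0,87.8],[62,-133,0,0,0,0,87.8],[78,-165,0,0,0,0,87.8],[80,-171,0,0,0,0,87.8],[80,-171,0,0,0,0,87.8],[80,-171,0,0,0,0,87.8]]]'
python3 - <<'E'
from h import *
T=tool(); im=eyes.get_image("wrist"); np.save("T1.npy",T)
cv2.imwrite("pics/w1.png",cv2.resize(im[:,:,::-1],(800,600),interpolation=cv2.INTER_CUBIC))
E
```

```text
t: 1.1
position: [0.4799, 0.1134, 0.3027]
tool_rot: [3.141, 0.0, 2.834]
contact_force: [0.8, 0.6, -0.7]
opening: 0.0876
t: 1.8
position: [0.5592, -0.0542, 0.3023]
tool_rot: [3.141, -0.001, 2.835]
contact_force: [0.2, -0.5, -0.6]
opening: 0.0877
```

View pics/w1.png

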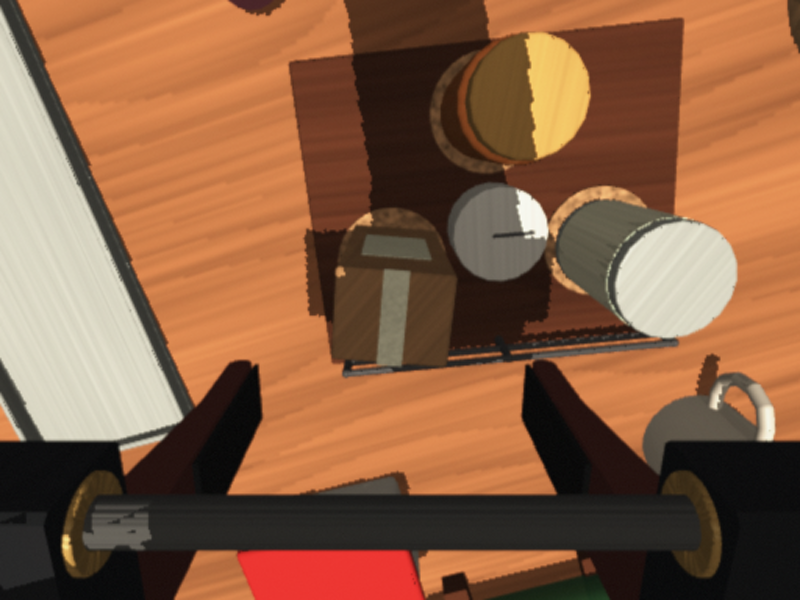

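The wrist view shows:
- carton top corners at about (337,265), (457,273), (450,366), (333,361)
- jar lid at (530,97)
- can top at (674,278)
- tin top at (500,231)

```bash
python3 - <<'E'
from h import *
T=np.load("T1.npy")
def t(l,p,z):
    r=1000*ray("wrist",np.array(p)*.64,z,T)[:,:2]; print(l,np.round(r,1).tolist(),r.mean(0).round(1)); return r
r=t("carton",[[338,265],[457,274],[449,366],[333,361]],.149)
for i in range(4): d=r[(i+1)%4]-r[i]; print(np.hypot(*d).round(1),np.degrees(np.arctan2(d[1],d[0])).round(1))
t("jar",[[530,97]],.134);t("can",[[674,278]],.124);t("tin",[[498,232]],.054)
t("board",[[290,62],[683,18]],.016)
E
```

```text
carton [[527.1, -68.4], [547.3, -18.3], [589.8, -34.1], [570.6, -86.1]] [558.7 -51.7]
54.1 68.0
45.3 -20.4
55.5 -110.3
47.0 157.8
jar [[484.0, 34.5]] [484.   34.5]
can [[589.2, 86.5]] [589.2  86.5]
tin [[555.0, 17.9]] [555.   17.9]
board [[417.9, -75.9], [468.2, 166.1]] [443.1  45.1]
```

```bash
python3 -m jog '[[[0,0,-30,0,0,-1,87.8],[0,0,-70,0,0,-2,87.8],[0,0,-105,0,0,-3,87.8],[0,0,-128,0,0,-3,87.8],[0,0,-137,0,0,-3,87.8],[0,0,-137,0,0,-3,87.8],[0,0,-137,0,0,-3,87.8]]]'
python3 -m jog '[[[0,0,0,0,0,0,40],[0,0,0,0,0,0,40],[0,0,0,0,0,0,40],[0,0,0,0,0,0,40],[0,0,0,0,0,0,40],[0,0,0,0,0,0,40]]]' 30
python3 - <<'E'
from h import *
T=tool(); im=eyes.get_image("wrist")
cv2.imwrite("pics/w2.png",im[:,:,::-1])
E
```

```text
t: 2.55
position: [0.5602, -0.055, 0.1668]
tool_rot: [3.141, 0.001, 2.782]
contact_force: [-0.5, -0.4, 0.0]
opening: 0.088
t: 3.15
position: [0.56, -0.0554, 0.1661]
tool_rot: [3.141, 0.001, 2.781]
contact_force: [0.7, 1.2, 3.5]
opening: 0.0563
```

View pics/w2.png

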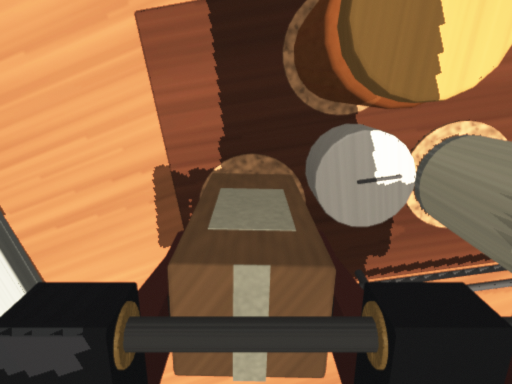

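The carton is gripped squarely at 56.3 mm, with finger backs clear of the tin. Next I lift it and carry it to the tray.

```bash
python3 -m jog '[[[0,0,10,0,0,0,40],[0,0,30,0,0,0,40],[0,-5,55,0,0,0,40],[2,-25,60,0,0,0,40],[4,-55,60,0,0,0,40],[7,-90,60,0,0,0,40],[10,-125,60,0,0,0,40],[12,-160,60,0,0,0,40],[14,-195,60,0,0,0,40],[17,-225,60,0,0,0,40]]]'
python3 -m jog '[[[2,-17,0,0,0,0,40],[2,-24,0,0,0,0,40],[2,-24,-10,0,0,0,40],[2,-24,-30,0,0,0,40],[2,-24,-50,0,0,0,40],[2,-24,-62,0,0,0,40],[2,-24,-69,0,0,0,40],[2,-24,-72,0,0,0,40],[2,-24,-73,0,0,0,40],[2,-24,-73,0,0,0,40]]]'
```

```text
t: 4.2
position: [0.5755, -0.2828, 0.2254]
tool_rot: [-3.141, -0.002, 2.78]
contact_force: [0.0, -0.3, -3.4]
opening: 0.0561
t: 5.2
position: [0.579, -0.3047, 0.1533]
tool_rot: [3.142, 0.001, 2.781]
contact_force: [0.2, 0.2, -3.3]
opening: 0.056
```

```bash
python3 -m jog '[[[0,0,-1,0,0,0,50],[0,0,-1,0,0,0,60],[0,0,-1,0,0,0,80],[0,0,-1,0,0,0,87.8],[0,0,-1,0,0,0,87.8],[0,0,20,0,0,0,87.8],[0,0,60,0,0,0,87.8],[0,0,100,0,0,0,87.8],[0,20,130,0,0,0,87.8],[2,60,130,0,0,0,87.8]]]'
python3 -m jog '[[[1,45,0,0,0,0,87.8],[2,90,0,0,0,0,87.8],[3,135,0,0,0,0,87.8],[4,180,0,0,0,0,87.8],[5,225,0,0,0,0,87.8],[6,270,0,0,0,0,87.8],[7,310,0,0,0,0,87.8],[8,326,0,0,0,0,87.8],[8,331,0,0,0,0,87.8],[8,331,0,0,0,0,87.8]]]'
python3 - <<'E'
from h import *
T=tool(); im=eyes.get_image("wrist"); np.save("T3.npy",T); print(T[:3,3])
cv2.imwrite("pics/w3.png",cv2.resize(im[:,:,::-1],(800,600),interpolation=cv2.INTER_CUBIC))
E
```

```text
t: 6.2
position: [0.5812, -0.2487, 0.2879]
tool_rot: [-3.14, 0.009, 2.775]
contact_force: [0.5, 0.7, -0.2]
opening: 0.0878
t: 7.2
position: [0.5887, 0.0856, 0.2826]
tool_rot: [-3.141, 0.0, 2.781]
contact_force: [-0.0, 0.0, 0.4]
opening: 0.0878
[0.58869106 0.08559254 0.28264849]
```

View pics/w3.png

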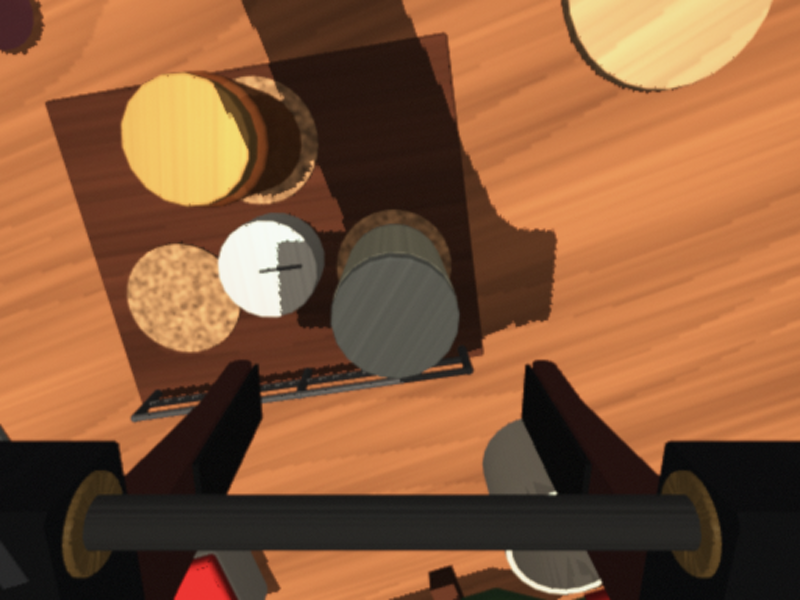

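The view shows the can top at (396,315), the jar lid at (185,139), the tin at (271,269), and the empty carton pad at (184,298).

```bash
python3 - <<'E'
from h import *
T=np.load("T3.npy")
for l,p,z in(("can",[396,315],.124),("jar",[185,139],.134),("tin",[271,268],.054),("cartonpad",[184,298],.019)):
    print(l,(1000*ray("wrist",np.array(p)*.64,z,T)[0,:2]).round(1))
E
```

```text
can [589.1  88.5]
jar [483.5  34.8]
tin [556.9  21.5]
cartonpad [559.9 -52.5]
```

```bash
python3 -m jog '[[[0,1,-30,0,0,0,87.8],[0.5,1.5,-75,0,0,0,87.8],[0.5,1.5,-110,0,0,0,87.8],[0.5,1.5,-130,0,0,0,87.8],[0.5,1.5,-137,0,0,0,87.8],[0.5,1.5,-137,0,0,0,87.8],[0.5,1.5,-137,0,0,0,87.8]]]'
python3 -m jog '[[[0,0,0,0,0,0,45],[0,0,0,0,0,0,45],[0,0,0,0,0,0,45],[0,0,0,0,0,0,45],[0,0,0,0,0,0,45],[0,0,0,0,0,0,45]]]' 35
```

```text
t: 7.95
position: [0.5899, 0.0868, 0.1469]
tool_rot: [3.141, 0.002, 2.78]
contact_force: [-0.4, 0.3, 0.0]
opening: 0.088
t: 8.55
position: [0.5893, 0.0877, 0.1462]
tool_rot: [3.141, 0.0, 2.781]
contact_force: [-1.5, -1.4, 5.3]
opening: 0.0616
```

```bash
python3 -m jog '[[[0,0,10,0,0,0,45],[0,0,35,0,0,0,45],[0,0,70,0,0,0,45],[0,0,105,0,0,0,45],[0,0,132,0,0,0,45],[-3,-10,145,0,0,0,45],[-11,-40,150,0,0,0,45],[-21,-75,150,0,0,0,45],[-31,-112,150,0,0,0,45],[-42,-150,150,0,0,0,45]]]'
python3 -m jog '[[[-11,-39,0,0,0,0,45],[-22,-78,0,0,0,0,45],[-33,-117,0,0,0,0,45],[-44,-156,0,0,0,0,45],[-55,-195,0,0,0,0,45],[-63,-223,0,0,0,0,45],[-67,-236,0,0,0,0,45],[-68,-240,-15,0,0,0,45],[-68,-240,-45,0,0,0,45],[-68,-240,-80,0,0,0,45]]]'
python3 -m jog '[[[0,0,-35,0,0,0,45],[0,0,-60,0,0,0,45],[0,0,-74,0,0,0,45],[0,0,-80,0,0,0,45],[0,0,-82,0,0,0,45],[0,0,-82,0,0,0,45],[0,0,-83,0,0,0,45],[0,0,-83,0,0,0,45]]]'
```

```text
t: 9.55
position: [0.5456, -0.0638, 0.2948]
tool_rot: [-3.141, -0.002, 2.781]
contact_force: [0.9, -0.5, -4.1]
opening: 0.0616
t: 10.55
position: [0.4793, -0.3019, 0.2151]
tool_rot: [3.141, 0.001, 2.781]
contact_force: [0.6, 0.5, -4.5]
opening: 0.0614
t: 11.35
position: [0.4795, -0.3023, 0.1335]
tool_rot: [3.142, 0.001, 2.781]
contact_force: [-0.0, -0.9, -3.3]
opening: 0.0617
```

```bash
python3 -m jog '[[[0,0,-1.5,0,0,0,50],[0,0,-1.5,0,0,0,65],[0,0,-1.5,0,0,0,80],[0,0,-1.5,0,0,0,87.8],[0,0,-1.5,0,0,0,87.8],[0,0,20,0,0,0,87.8],[0,0,60,0,0,0,87.8],[0,0,105,0,0,0,87.8],[0,20,130,0,0,0,87.8],[2,60,130,0,0,0,87.8]]]'
python3 -m jog '[[[1,45,0,0,0,0,87.8],[2,90,0,0,0,0,87.8],[2,135,0,0,0,0,87.8],[2,180,0,0,0,0,87.8],[2,225,0,0,0,0,87.8],[2,260,-10,0,0,0,87.8],[2,274,-10,0,0,0,87.8],[2,277,-10,0,0,0,87.8],[2,277,-10,0,0,0,87.8],[2,277,-10,0,0,0,87.8]]]'
python3 - <<'E'
from h import *
T=tool(); im=eyes.get_image("wrist"); np.save("T4.npy",T); print(T[:3,3])
cv2.imwrite("pics/w4.png",im[:,:,::-1])
cv2.imwrite("pics/t4.png",cv2.resize(eyes.get_image("top")[:,:,::-1],(800,600),interpolation=cv2.INTER_CUBIC))
E
```

```text
t: 12.35
position: [0.4819, -0.2453, 0.2667]
tool_rot: [-3.14, 0.008, 2.776]
contact_force: [0.6, 0.4, -0.3]
opening: 0.0878
t: 13.35
position: [0.4832, 0.0335, 0.2528]
tool_rot: [-3.141, 0.0, 2.779]
contact_force: [-0.2, 0.4, 1.1]
opening: 0.0877
[0.48323736 0.03353753 0.25283285]
```

View pics/w4.png

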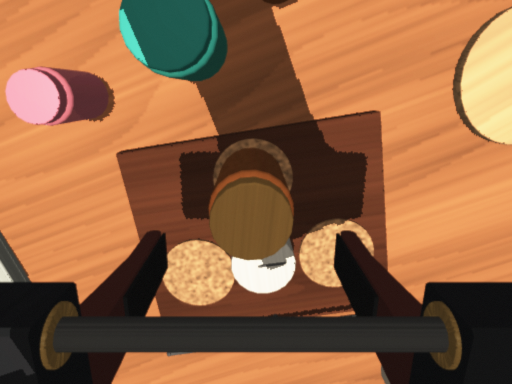

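View pics/t4.png

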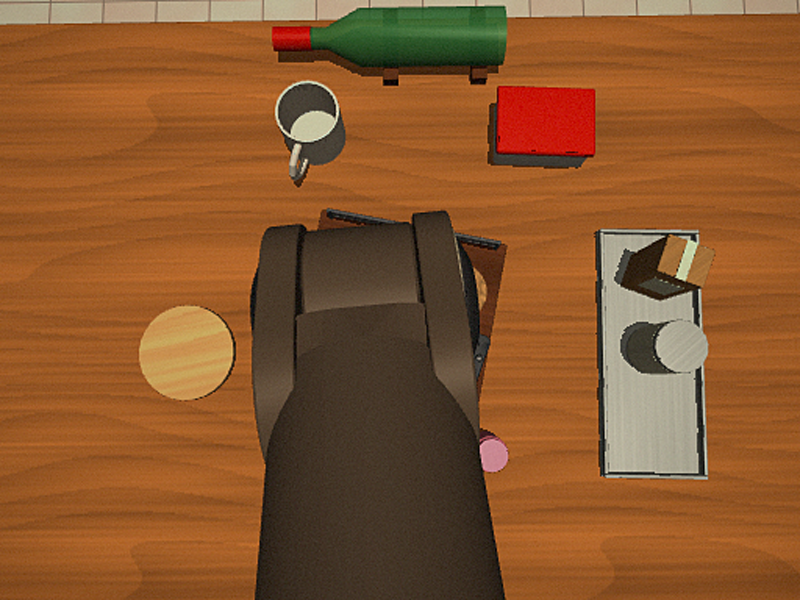

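Carton and can stand upright in the tray at (685,258) and (680,345) in the top view. The jar lid is centred between the fingers at (251,216) in the wrist view, so I descend.

```bash
python3 -m jog '[[[0,0,-25,0,0,0,87.8],[0.5,1,-60,0,0,0,87.8],[0.5,1,-85,0,0,0,87.8],[0.5,1,-95,0,0,0,87.8],[0.5,1,-95,0,0,0,87.8],[0.5,1,-95,0,0,0,87.8]]]'
python3 -m jog '[[[0,0,0,0,0,0,45],[0,0,0,0,0,0,45],[0,0,0,0,0,0,45],[0,0,0,0,0,0,45],[0,0,0,0,0,0,45],[0,0,0,0,0,0,45]]]' 35
```

```text
t: 14.05
position: [0.4842, 0.0354, 0.1585]
tool_rot: [3.141, 0.001, 2.78]
contact_force: [0.9, -0.3, -0.2]
opening: 0.0881
t: 14.65
position: [0.4838, 0.0354, 0.1581]
tool_rot: [-3.141, 0.0, 2.781]
contact_force: [-1.5, -3.2, 6.0]
opening: 0.0594
```

```bash
python3 -m jog '[[[0,0,10,0,0,0,45],[0,0,35,0,0,0,45],[0,0,65,0,0,0,45],[0,0,90,0,0,0,45],[-3,-10,100,0,0,0,45],[-12,-40,100,0,0,0,45],[-23,-75,100,0,0,0,45],[-35,-112,100,0,0,0,45],[-47,-150,100,0,0,0,45],[-58,-186,100,0,0,0,45]]]'
python3 -m jog '[[[-12,-38,0,0,0,0,45],[-24,-76,0,0,0,0,45],[-35,-112,0,0,0,0,45],[-43,-138,0,0,0,0,45],[-47,-149,0,0,0,0,45],[-47,-149,-15,0,0,0,45],[-47,-149,-45,0,0,0,45],[-47,-149,-75,0,0,0,45],[-47,-149,-97,0,0,0,45],[-47,-149,-107,0,0,0,45]]]'
python3 -m jog '[[[0,0,-4,0,0,0,45],[0,0,-5,0,0,0,45],[0,0,-5,0,0,0,45],[0,0,-6,0,0,0,45],[0,0,-6,0,0,0,45]]]'
```

```text
t: 15.65
position: [0.4238, -0.1519, 0.2571]
tool_rot: [-3.142, -0.001, 2.781]
contact_force: [0.2, -0.9, -3.2]
opening: 0.0596
t: 16.65
position: [0.3776, -0.2977, 0.1484]
tool_rot: [3.141, -0.004, 2.782]
contact_force: [-0.8, -0.2, -3.1]
opening: 0.0593
t: 17.15
position: [0.379, -0.2992, 0.1452]
tool_rot: [3.142, 0.001, 2.781]
contact_force: [-0.3, -0.3, -3.3]
opening: 0.0596
```

```bash
python3 -m jog '[[[0,0,-1.5,0,0,0,50],[0,0,-1.5,0,0,0,65],[0,0,-1.5,0,0,0,80],[0,0,-1.5,0,0,0,87.8],[0,0,-1.5,0,0,0,87.8],[0,0,20,0,0,0,87.8],[0,0,60,0,0,0,87.8],[0,0,100,0,0,0,87.8],[10,20,110,0,0,0,87.8],[30,55,110,0,0,0,87.8]]]'
python3 -m jog '[[[22,40,0,0,0,0,87.8],[44,80,0,0,0,0,87.8],[66,120,0,0,0,0,87.8],[88,160,0,0,0,0,87.8],[110,200,0,0,0,0,87.8],[130,237,0,0,0,0,87.8],[143,256,0,0,0,0,87.8],[147,263,-20,0,0,0,87.8],[147,263,-40,0,0,0,87.8],[147,263,-40,0,0,0,87.8],[147,263,-40,0,0,0,87.8]][0:10]]' || true
python3 -c "
from rig import status; print(status.sense())"
```

```text
t: 18.15
position: [0.4086, -0.2461, 0.2571]
tool_rot: [-3.141, 0.005, 2.776]
contact_force: [1.6, 0.8, -0.7]
opening: 0.0882
{'t': 18.15, 'joints': array([-0.00398046,  0.2160781 ,  0.51907116,  2.02890922, -0.13404963,
        0.92391314,  1.79072916]), 'dq': array([-0.70958653, -0.02886358, -0.27378589,  0.06623991,  0.06482505,
       -0.04213039, -0.96469904]), 'effort': array([  6.05897471, -38.52863431,   5.77174097, -25.44372439,
         0.26225561,   0.63405415,   1.97346456]), 'position': array([ 0.40859124, -0.24610404,  0.25707152]), 'tool_rot': array([-3.14122154,  0.00474368,  2.77591683]), 'contact_force': array([ 1.56548855,  0.83785599, -0.65067568]), 'torque': array([ 0.03024532, -0.04740389, -0.01353222]), 'opening': 0.08816271244751574}invalid input: not JSON, or not a number
```

That was my slip: the second call wasn't valid JSON, so it was refused. Resending it with ten rows.

```bash
python3 -m jog '[[[22,40,0,0,0,0,87.8],[44,80,0,0,0,0,87.8],[66,120,0,0,0,0,87.8],[88,160,0,0,0,0,87.8],[110,200,0,0,0,0,87.8],[130,237,0,0,0,0,87.8],[143,256,-10,0,0,0,87.8],[147,263,-30,0,0,0,87.8],[147,263,-40,0,0,0,87.8],[147,263,-40,0,0,0,87.8]]]'
python3 - <<'E'
from h import *
T=tool(); im=eyes.get_image("wrist"); np.save("T5.npy",T); print(T[:3,3])
cv2.imwrite("pics/w5.png",cv2.resize(im[:,:,::-1],(800,600),interpolation=cv2.INTER_CUBIC))
E
```

```text
t: 19.15
position: [0.5545, 0.0183, 0.2131]
tool_rot: [-3.139, -0.003, 2.781]
contact_force: [-0.1, 0.1, -0.0]
opening: 0.0879
[0.55448205 0.01833916 0.2131226 ]
```

View pics/w5.png

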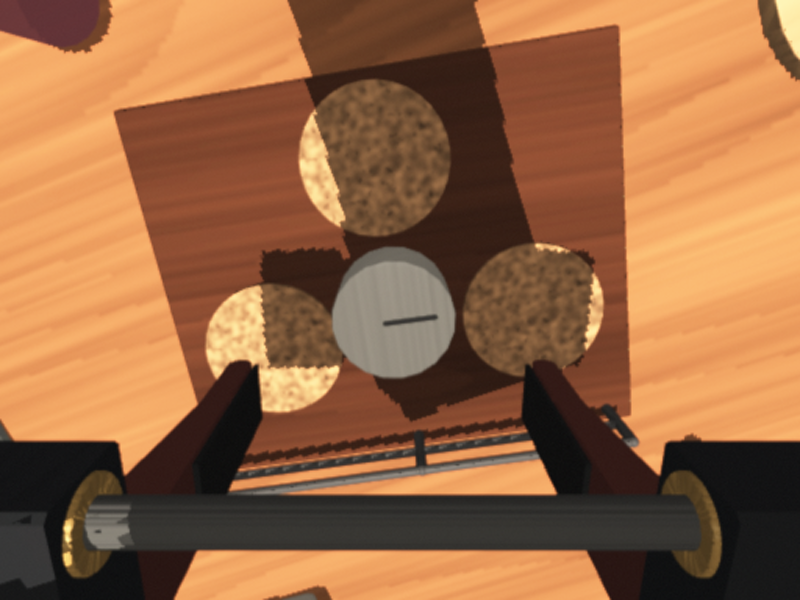

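The tin top is centred at (394,318), midway between the fingers. The empty pads are at jar (375,157), can (533,310) and carton (274,347).

```bash
python3 - <<'E'
from h import *
T=np.load("T5.npy")
for l,p,z in(("tin",[394,318],.054),("jarpad",[375,157],.019),("canpad",[533,310],.019),("cartonpad",[274,347],.019)):
    print(l,(1000*ray("wrist",np.array(p)*.64,z,T)[0,:2]).round(1))
E
```

```text
tin [555.6  19.8]
jarpad [483.8  36.7]
canpad [588.9  88.1]
cartonpad [558.9 -52.5]
```

```bash
python3 -m jog '[[[0,0,-25,0,0,0,87.8],[0.5,0.5,-60,0,0,0,87.8],[0.5,0.5,-90,0,0,0,87.8],[0.5,0.5,-103,0,0,0,87.8],[0.5,0.5,-106,0,0,0,87.8],[0.5,0.5,-106,0,0,0,87.8],[0.5,0.5,-106,0,0,0,87.8]]]'
python3 -m jog '[[[0,0,0,0,0,0,45],[0,0,0,0,0,0,45],[0,0,0,0,0,0,45],[0,0,0,0,0,0,45],[0,0,0,0,0,0,45],[0,0,0,0,0,0,45]]]' 25
```

```text
t: 19.9
position: [0.557, 0.0192, 0.1102]
tool_rot: [3.14, 0.002, 2.781]
contact_force: [0.3, 0.4, -0.5]
opening: 0.0878
t: 20.5
position: [0.5562, 0.0194, 0.1089]
tool_rot: [3.141, 0.0, 2.781]
contact_force: [-1.4, -0.3, 4.8]
opening: 0.0594
```

```bash
python3 - <<'E'
from h import *
print(1000*ray("side",np.array([[276,263.5]])*.64,.014))
E
python3 -m jog '[[[0,0,15,0,0,0,45],[0,0,40,0,0,0,45],[-3,10,60,0,0,0,45],[-11,40,65,0,0,0,45],[-20,78,65,0,0,0,45],[-30,116,65,0,0,0,45],[-40,154,65,0,0,0,45],[-50,192,65,0,0,0,45],[-60,230,65,0,0,0,45],[-68,260,65,0,0,0,45]]]'
python3 -m jog '[[[-4,14,0,0,0,0,45],[-5,18,0,0,0,0,45],[-5,18,0,0,0,0,45],[-5,18,0,0,0,0,45]]]'
python3 - <<'E'
from h import *
T=tool(); im=eyes.get_image("wrist"); np.save("T6.npy",T); print(T[:3,3])
cv2.imwrite("pics/w6.png",cv2.resize(im[:,:,::-1],(800,600),interpolation=cv2.INTER_CUBIC))
E
```

```text
[[482.71078208 292.12902791  14.        ]]
t: 21.5
position: [0.4871, 0.2819, 0.1744]
tool_rot: [3.141, -0.0, 2.783]
contact_force: [0.5, 0.1, -0.9]
opening: 0.0595
t: 21.9
position: [0.4839, 0.2954, 0.1738]
tool_rot: [-3.141, 0.001, 2.779]
contact_force: [0.8, -0.4, -1.3]
opening: 0.0595
[0.48388041 0.29537206 0.17379261]
```

View pics/w6.png

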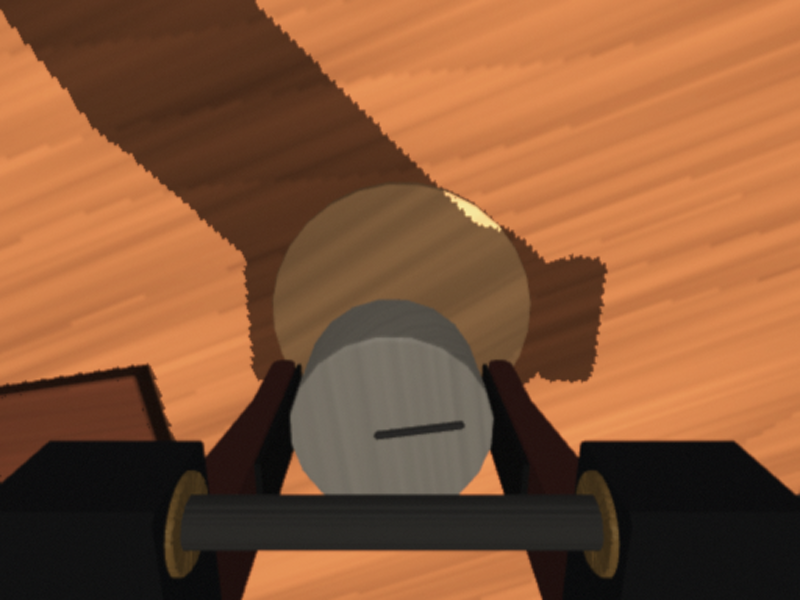

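The round board's outline runs from (273,305) to (530,305) with its top edge at (402,184), and the tin is held level.

```bash
python3 - <<'E'
from h import *
T=np.load("T6.npy")
r=1000*ray("wrist",np.array([[273,305],[530,305],[402,184],[401.5,305],[310,222],[497,227]])*.64,.014,T)[:,:2]; print(r.round(1))
f=lambda a,b,c:cv2.minEnclosingCircle(np.float32([a,b,c]))
from scipy.optimize import least_squares
q=r[[0,1,2]]
print(least_squares(lambda c:np.hypot(*(q-c).T)-62,[483,295]).x, np.hypot(*(r[0]-r[1])))
E
```

```text
[[459.3 245.3]
 [502.7 359.4]
 [428.4 322.2]
 [481.  302.4]
 [429.4 277.4]
 [461.6 355.9]]
[486.51038892 300.25839272] 122.01144866881691
```

```bash
python3 -m jog '[[[0,1,-20,0,0,0,45],[0,1,-42,0,0,0,45],[0,1,-57,0,0,0,45],[0,1,-63,0,0,0,45],[0,1,-65,0,0,0,45],[0,1,-65.5,0,0,0,45],[0,1,-65.5,0,0,0,45],[0,1,-65.5,0,0,0,45]]]'
```

```text
t: 22.75
position: [0.4834, 0.2986, 0.1089]
tool_rot: [3.141, 0.001, 2.781]
contact_force: [0.2, 0.4, -1.5]
opening: 0.0596
```

```bash
python3 -m jog '[[[0,-1,-2,0,0,0,58],[0,-1,-2,0,0,0,65],[0,-1,-2,0,0,0,80],[0,-1,-2,0,0,0,87.8],[0,-1,-2,0,0,0,87.8],[0,-1,15,0,0,0,87.8],[0,-1,50,0,0,0,87.8],[0,-1,95,0,0,0,87.8],[-2,-10,130,0,0,0,87.8],[-8,-45,150,0,0,0,87.8]]]'
python3 -m jog '[[[-6,-45,0,0,0,0,87.8],[-12,-90,0,0,0,0,87.8],[-18,-135,0,0,0,0,87.8],[-24,-180,0,0,0,0,87.8],[-30,-225,0,0,0,0,87.8],[-30,-225,0,0,0,0,87.8],[-30,-225,0,0,0,0,87.8]]]'
python3 - <<'E'
from h import *
a=eyes.get_image("top")[:,:,::-1];b=eyes.get_image("side")[:,:,::-1]
T=tool();c=eyes.get_image("wrist")[:,:,::-1];np.save("T7.npy",T)
cv2.imwrite("pics/t7.png",cv2.resize(a,(800,600),interpolation=cv2.INTER_CUBIC));cv2.imwrite("pics/s7.png",b)
E
```

```text
t: 23.75
position: [0.4757, 0.2564, 0.261]
tool_rot: [3.137, 0.002, 2.786]
contact_force: [0.1, 0.5, 0.2]
opening: 0.0879
t: 24.45
position: [0.4451, 0.0277, 0.2584]
tool_rot: [3.141, 0.0, 2.779]
contact_force: [-0.6, -0.6, 0.1]
opening: 0.0879
```

View pics/t7.png

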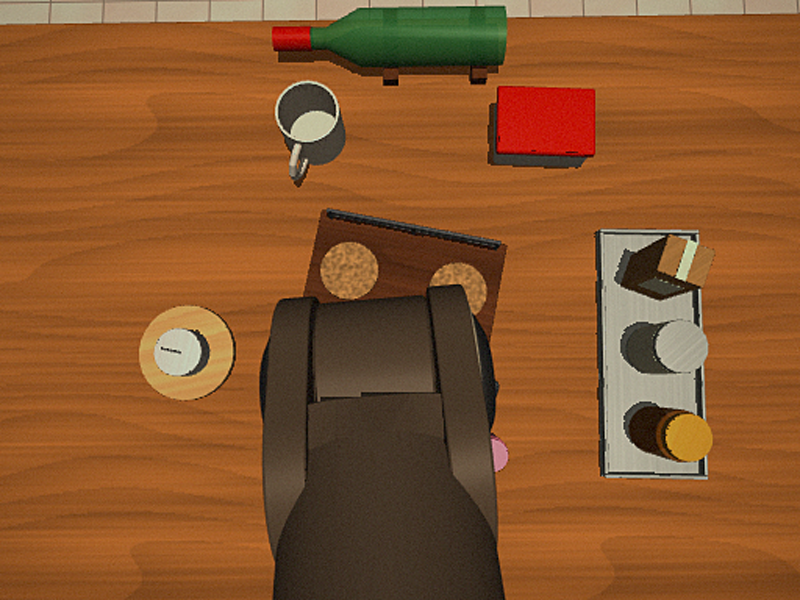

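The tin sits on the round board at (179,352), with the board's centre at (187,353). Jar, can and carton stand in the tray at (688,437), (680,346) and (685,259).

```bash
python3 - <<'E'
from h import *
print((1000*ray("top",np.array([[179,352],[187,353]])*.64,[.052,.014])).round(1))
for l,p,z in(("jar",[688,437],.12),("can",[681,346],.11)): print(l,(1000*ray("top",np.array([p])*.64,z)).round(1))
print(tool()[:3,3])
E
```

```text
[[482.8 294.4  52. ]
 [483.  297.   14. ]]
jar [[ 379.2 -300.4  120. ]]
can [[ 481.  -302.9  110. ]]
[0.44534714 0.02967068 0.2581201 ]
```

```bash
python3 -m jog '[[[-8,-42,0,0,0,0,87.8],[-17,-86,0,0,0,0,87.8],[-26,-130,0,0,0,0,87.8],[-35,-174,0,0,0,0,87.8],[-44,-218,0,0,0,0,87.8],[-53,-262,0,0,0,0,87.8],[-62,-306,0,0,0,0,87.8],[-66,-326,0,0,0,0,87.8],[-66,-329,0,0,0,0,87.8],[-66,-329,0,0,0,0,87.8]]]'
python3 -m jog '[[[0,0,0,0,0,0,87.8],[0,0,-25,0,0,0,87.8],[0,0,-65,0,0,0,87.8],[0,0,-95,0,0,0,87.8],[0,0,-111,0,0,0,87.8],[0,0,-114,0,0,0,87.8],[0,0,-114,0,0,0,87.8],[0,0,-114,0,0,0,87.8]]]'
```

```text
t: 25.6
position: [0.3798, -0.2999, 0.2578]
tool_rot: [-3.142, -0.001, 2.782]
contact_force: [-0.5, -0.2, 0.1]
opening: 0.088
t: 26.4
position: [0.3799, -0.3004, 0.1451]
tool_rot: [3.141, 0.001, 2.782]
contact_force: [0.0, 0.1, -0.3]
opening: 0.0874
```

```bash
python3 -m jog '[[[0,0,0,0,0,0,45],[0,0,0,0,0,0,45],[0,0,0,0,0,0,45],[0,0,0,0,0,0,45],[0,0,0,0,0,0,45],[0,0,0,0,0,0,45],[0,0,10,0,0,0,45],[0,0,35,0,0,0,45],[0,0,70,0,0,0,45],[0,0,100,0,0,0,45]]]' 35
python3 -m jog '[[[3,10,13,0,0,0,45],[11,36,15,0,0,0,45],[22,72,15,0,0,0,45],[33,108,15,0,0,0,45],[44,144,15,0,0,0,45],[55,180,15,0,0,0,45],[67,216,15,0,0,0,45],[78,252,15,0,0,0,45],[89,288,15,0,0,0,45],[98,316,15,0,0,0,45]]]'
python3 -m jog '[[[5,17,0,0,0,0,45],[6,19,0,0,0,0,45],[6,19,-15,0,0,0,45],[6,19,-45,0,0,0,45],[6,19,-75,0,0,0,45],[6,19,-92,0,0,0,45],[6,19,-98,0,0,0,45],[6,19,-100,0,0,0,45],[6,19,-100,0,0,0,45]]]'
```

```text
t: 27.4
position: [0.3785, -0.3006, 0.2454]
tool_rot: [-3.141, -0.001, 2.78]
contact_force: [0.1, 0.5, -3.3]
opening: 0.0591
t: 28.4
position: [0.477, 0.0176, 0.2592]
tool_rot: [-3.141, -0.001, 2.782]
contact_force: [1.5, -0.8, -4.1]
opening: 0.0593
t: 29.3
position: [0.4834, 0.0339, 0.1597]
tool_rot: [3.141, 0.001, 2.78]
contact_force: [-0.2, -0.4, -4.5]
opening: 0.0589
```

```bash
python3 -m jog '[[[0,1,-1.5,0,0,0,50],[0,1,-1.5,0,0,0,65],[0,1,-1.5,0,0,0,80],[0,1,-1.5,0,0,0,87.8],[0,1,-1.5,0,0,0,87.8],[0,1,20,0,0,0,87.8],[0,1,60,0,0,0,87.8],[0,1,95,0,0,0,87.8],[0,-10,105,0,0,0,87.8],[0,-45,105,0,0,0,87.8]]]'
python3 -m jog '[[[0,-43,0,0,0,0,87.8],[-1,-87,0,0,0,0,87.8],[-2,-131,0,0,0,0,87.8],[-3,-175,0,0,0,0,87.8],[-4,-219,0,0,0,0,87.8],[-4,-260,0,0,0,0,87.8],[-4,-285,0,0,0,0,87.8],[-4,-292,0,0,0,0,87.8],[-4,-292,0,0,0,0,87.8],[-4,-292,0,0,0,0,87.8]]]'
```

```text
t: 30.3
position: [0.4842, -0.0085, 0.2657]
tool_rot: [3.138, 0.002, 2.787]
contact_force: [-0.2, -0.3, -0.6]
opening: 0.0874
t: 31.3
position: [0.4792, -0.3014, 0.2636]
tool_rot: [3.141, -0.001, 2.782]
contact_force: [-0.0, -0.2, -1.0]
opening: 0.0877
```

```bash
python3 -m jog '[[[0,-1,-25,0,0,0,87.8],[0,-1,-65,0,0,0,87.8],[0,-1,-105,0,0,0,87.8],[0,-1,-125,0,0,0,87.8],[0,-1,-131,0,0,0,87.8],[0,-1,-131,0,0,0,87.8],[0,-1,-131,0,0,0,87.8]]]'
python3 -m jog '[[[0,0,0,0,0,0,45],[0,0,0,0,0,0,45],[0,0,0,0,0,0,45],[0,0,0,0,0,0,45],[0,0,0,0,0,0,45],[0,0,0,0,0,0,45],[0,0,10,0,0,0,45],[0,0,35,0,0,0,45],[0,0,70,0,0,0,45],[0,0,105,0,0,0,45]]]' 35
```

```text
t: 32.0
position: [0.4799, -0.3034, 0.1343]
tool_rot: [3.142, 0.002, 2.782]
contact_force: [-0.1, 0.2, -0.8]
opening: 0.0881
t: 33.0
position: [0.4782, -0.3036, 0.239]
tool_rot: [-3.141, -0.002, 2.78]
contact_force: [0.7, 0.4, -4.6]
opening: 0.0613
```

```bash
python3 -m jog '[[[2,8,30,0,0,0,45],[8,30,50,0,0,0,45],[17,62,58,0,0,0,45],[28,98,60,0,0,0,45],[38,135,60,0,0,0,45],[48,172,60,0,0,0,45],[59,209,60,0,0,0,45],[69,246,60,0,0,0,45],[80,283,60,0,0,0,45],[90,320,60,0,0,0,45]]]'
python3 -m jog '[[[9,33,0,0,0,0,45],[16,58,0,0,0,0,45],[20,70,0,0,0,0,45],[20,70,-10,0,0,0,45],[20,70,-35,0,0,0,45],[20,70,-75,0,0,0,45],[20,70,-110,0,0,0,45],[20,70,-135,0,0,0,45],[20,70,-147,0,0,0,45],[20,70,-149,0,0,0,45]]]'
python3 -m jog '[[[0,0,0,0,0,0,45],[0,0,0,0,0,0,45],[0,0,0,0,0,0,45]]]'
```

```text
t: 34.0
position: [0.5689, 0.0175, 0.2982]
tool_rot: [-3.141, -0.0, 2.78]
contact_force: [0.2, 0.2, -4.2]
opening: 0.0615
t: 35.0
position: [0.5885, 0.0843, 0.1482]
tool_rot: [-3.139, -0.001, 2.779]
contact_force: [0.5, -0.0, -4.1]
opening: 0.0617
t: 35.3
position: [0.5897, 0.0864, 0.1503]
tool_rot: [3.14, 0.002, 2.781]
contact_force: [-0.9, 0.1, -2.9]
opening: 0.0617
```

```bash
python3 -m jog '[[[0,1,-2,0,0,0,45],[0,1,-3,0,0,0,45],[0,1,-3,0,0,0,45]]]'
python3 -m jog '[[[0,0,0,0,0,0,60],[0,0,0,0,0,0,80],[0,0,0,0,0,0,87.8],[0,0,0,0,0,0,87.8],[0,0,0,0,0,0,87.8],[0,0,20,0,0,0,87.8],[0,0,60,0,0,0,87.8],[0,0,105,0,0,0,87.8],[0,-10,125,0,0,0,87.8],[-2,-45,125,0,0,0,87.8]]]'
python3 -m jog '[[[-1,-45,0,0,0,0,87.8],[-2,-90,0,0,0,0,87.8],[-3,-135,0,0,0,0,87.8],[-4,-180,0,0,0,0,87.8],[-5,-225,0,0,0,0,87.8],[-6,-270,0,0,0,0,87.8],[-7,-310,0,0,0,0,87.8],[-8,-338,0,0,0,0,87.8],[-8.5,-347,0,0,0,0,87.8],[-8.5,-347,0,0,0,0,87.8]]]'
```

```text
t: 35.6
position: [0.5896, 0.0877, 0.1474]
tool_rot: [3.14, 0.001, 2.781]
contact_force: [-2.1, 0.7, 6.4]
opening: 0.0619
t: 36.6
position: [0.5889, 0.0458, 0.2744]
tool_rot: [3.137, 0.004, 2.787]
contact_force: [0.9, 0.7, -0.3]
opening: 0.088
t: 37.6
position: [0.5781, -0.3059, 0.2709]
tool_rot: [-3.141, -0.0, 2.779]
contact_force: [0.1, 0.4, -0.4]
opening: 0.0878
```

```bash
python3 -m jog '[[[1,0.5,-25,0,0,0,87.8],[1,0.5,-60,0,0,0,87.8],[1,0.5,-95,0,0,0,87.8],[1,0.5,-113,0,0,0,87.8],[1,0.5,-118,0,0,0,87.8],[1,0.5,-118,0,0,0,87.8],[1,0.5,-118,0,0,0,87.8]]]'
python3 -m jog '[[[0,0,0,0,0,0,40],[0,0,0,0,0,0,40],[0,0,0,0,0,0,40],[0,0,0,0,0,0,40],[0,0,0,0,0,0,40],[0,0,0,0,0,0,40],[0,0,0,0,0,0,40]]]' 30
python3 -m jog '[[[0,0,10,0,0,0,40],[0,0,35,0,0,0,40],[0,4,62,0,0,0,40],[-2,22,72,0,0,0,40],[-5,55,74,0,0,0,40],[-7,90,74,0,0,0,40],[-10,125,74,0,0,0,40],[-13,160,74,0,0,0,40],[-15,195,74,0,0,0,40],[-17,225,74,0,0,0,40]]]'
python3 -m jog '[[[-2,18,0,0,0,0,40],[-2,25,0,0,0,0,40],[-2,25,-15,0,0,0,40],[-2,25,-35,0,0,0,40],[-2,25,-50,0,0,0,40],[-2,25,-57,0,0,0,40],[-2,25,-58,0,0,0,40],[-2,25,-58,0,0,0,40],[-2,25,-58,0,0,0,40]]]'
```

```text
t: 38.3
position: [0.5805, -0.3036, 0.1545]
tool_rot: [3.141, 0.002, 2.782]
contact_force: [-0.7, -1.0, 0.3]
opening: 0.088
t: 39.0
position: [0.5797, -0.3043, 0.1534]
tool_rot: [3.142, 0.0, 2.781]
contact_force: [0.5, -1.1, 2.6]
opening: 0.0565
t: 40.0
position: [0.562, -0.077, 0.2272]
tool_rot: [3.141, -0.001, 2.782]
contact_force: [0.1, 0.5, -4.2]
opening: 0.0559
t: 40.9
position: [0.561, -0.0544, 0.1697]
tool_rot: [3.141, 0.001, 2.781]
contact_force: [0.0, -0.8, -3.0]
opening: 0.056
```

```bash
python3 -m jog '[[[-1,-0.5,-1.5,0,0,0,40],[-1,-0.5,-2.5,0,0,0,40],[-1,-0.5,-2.5,0,0,0,40]]]'
python3 -m jog '[[[0,0,0,0,0,0,60],[0,0,0,0,0,0,75],[0,0,0,0,0,0,87.8],[0,0,0,0,0,0,87.8],[0,0,0,0,0,0,87.8],[0,0,20,0,0,0,87.8],[0,0,60,0,0,0,87.8],[0,0,105,0,0,0,87.8],[0,0,140,0,0,0,87.8],[-10,-30,155,0,0,0,87.8]]]'
python3 -m jog '[[[-30,-30,0,0,0,0,87.8],[-60,-60,0,0,0,0,87.8],[-90,-90,0,0,0,0,87.8],[-120,-110,0,0,0,0,87.8],[-140,-140,0,0,0,0,87.8],[-140,-170,0,0,0,0,87.8],[-140,-200,0,0,0,0,87.8],[-140,-200,0,0,0,0,87.8],[-140,-200,0,0,0,0,87.8]]]'
python3 - <<'E'
from h import *
a=eyes.get_image("top")[:,:,::-1];b=eyes.get_image("side")[:,:,::-1]
for n,i in(("t8",a),("s8",b)): cv2.imwrite(f"pics/{n}.png",cv2.resize(i,(800,600),interpolation=cv2.INTER_CUBIC))
E
```

```text
t: 41.2
position: [0.5598, -0.0547, 0.1673]
tool_rot: [3.141, 0.001, 2.781]
contact_force: [-1.9, -0.1, 1.6]
opening: 0.0559
t: 42.2
position: [0.5518, -0.0813, 0.3248]
tool_rot: [3.138, 0.004, 2.787]
contact_force: [0.8, 0.3, -0.3]
opening: 0.0878
t: 43.1
position: [0.4093, -0.2848, 0.3215]
tool_rot: [-3.141, -0.001, 2.779]
contact_force: [-0.1, -0.0, 0.2]
opening: 0.0877
```

View pics/t8.png

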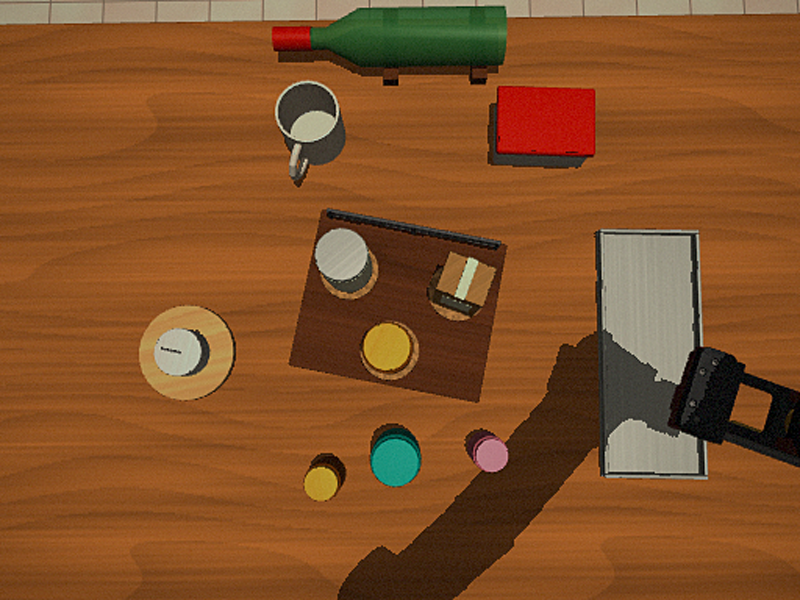

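View pics/s8.png

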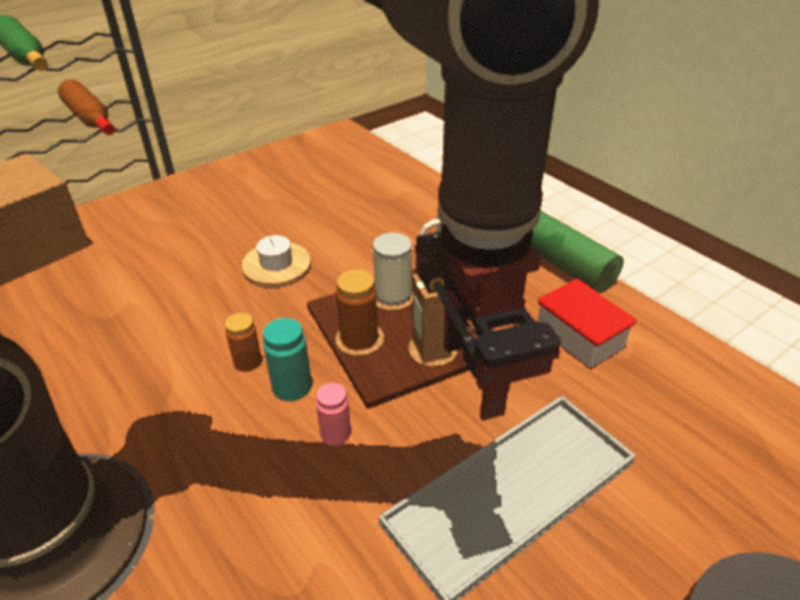

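All objects are upright and within about 2 px (2–3 mm) of their starting pixels: jar (387,346), can (342,253) and carton (467,280). The tin is on the round board, the mug and food box have not moved, and the arm is clear. I'm handing the job in.

```bash
python3 -c "
from rig import ticket; print(ticket.close_job())"
```

```text
the job is handed in; nothing more can be done
None
```

I finished the job and handed it in at about 43 s on the robot's clock; no verdict was reported. I moved the carton, can and jar into the tray, took the tin to the round board, then put the jar, can and carton back on their own cork pads.

- **Jar, can and carton:** in the last top and side pictures all three stand upright, about 2–3 mm from where they started (limit 15 mm).
- **Tin:** it stands on the round board about 3 mm from the middle by the top camera. The three cameras put the board's centre up to 8 mm apart in y (292, 297 and 300 mm), and I set the tin near their mean. That leaves it within about 8 mm of any of them (limit 15 mm).
- **Mug and food box:** the top view shows both unmoved.
- **Robot:** the gripper is open and clear of everything. The force readings at the end of each move never passed about 7 N.
- **Failed calls:** one jog call was refused because I typed invalid JSON; nothing moved, and I resent it correctly.

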